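# Draw a hot hearth's damper open with a hooked rod

## Task

The soldering hearth is hot and its damper is shut: take the hooked rod by its handle, reach in under the overhanging top, drop the hook into the hidden eye of the drawbar and pull the damper fully open to its stop. Then unhook the rod, leaving the damper open, and lay the rod down flat on the bench before letting go. Do not touch the hearth, damper or drawbar with the fingers, do not force anything, and leave the other things on the bench where they are.

Things in the scene. Friction and masses are not known exactly. Their poses are not given: they have to be found in the camera images.
- hearth: Fixed hot soldering hearth: grey steel box 260 mm wide, 270 deep, 141 tall (two small bricks on top, to 166). Origin on the bench (z = 0) right under the middle of the front edge of its top; x axis points level in under the top, away from the robot, y left, z up. The top overhangs an open recess: side walls at y = +-118 mm, back panel at x = 110 mm. Fingers must not touch it.
- ledge (a point): Middle of the lower front edge of the hearth's overhanging top, 125 mm above the bench (the recess's full height). Axes as the hearth's. The eye lies hidden behind this edge: with the damper shut, the eye's outer front face is 11 to 52 mm behind it (along +x). The drawbar is clamped at a length that differs each time and is not reported: find the eye by touch.
- mouth (a point): Fixed point: 75 mm below ledge, in the middle of the recess's mouth, at the eye's height, 50 mm above the bench. From the back panel a flat steel drawbar, 34 mm wide, 7 thick, runs out towards this point (at y = 0) and ends in a level eye: a closed loop of 7 mm round bar, 47 mm wide (y), 40 long (x) outside, opening 33 x 26 mm, open above and below. The drawbar's clamp holds to about 40 N.
- damper (a joint): Sliding damper plate (bare aluminium) seen through the 80 x 100 mm opening in the hearth's top; drawbar and eye move with it, to the hearth's -x. Value in m: 0 = shut, 0.085 = fully open at its stop. It starts 0 to 10 mm open (the eye then lies that much farther out) and can be pushed back to 0. Friction about 4 N; it stays where it is left.
- rod_grip (a point): Hooked rod lying on the bench, hook down, 199 mm long, 160 g. The point is where to grip its wooden handle (24 mm wide, 40 tall), half-way up, 20 mm above the bench. x runs from handle to hook, z up. The handle reaches from x = -55 to +30 mm; from it an 8 mm round steel rod, axis 10 mm higher than this point, runs to x = 140 mm and there turns straight down.
- rod_hook (a point): Lower end of the down-turned hook of the rod (8 mm round, its end 30 mm below the rod's axis): 140 mm ahead of point rod_grip along the rod's x axis and 19.5 mm lower than it.
- amber_jar_mid (a point): Bystander, not to be disturbed: open amber glass jar, 90 mm across and 120 mm tall; the point is at half its height.
- squeeze_bottle_mid (a point): Bystander, not to be disturbed: white plastic bottle with a blue cap, 60 mm across and 160 mm tall; the point is at half its height.
- glass_jar_mid (a point): Bystander, not to be disturbed: closed clear glass jar, 72 mm across and 90 mm tall; the point is at half its height.
- bench_block_mid (a point): Bystander, not to be disturbed: flat square steel bench block, 65 x 65 x 22 mm, lying in front of the hearth; the point is at half its height.
- pan_mid (a point): Bystander, not to be disturbed: shallow clay dish with a stub handle, 130 mm across and 22 mm tall; the point is at half its height in the middle of the round dish.
- tin_mid (a point): Bystander, not to be disturbed: round metal tin, 72 mm across and 50 mm tall; the point is at half its height.
- hammer_mid (a point): Bystander, not to be disturbed: hammer lying on the bench; the point is 10 mm above the bench on its axis.
Not all that is in view belongs to the job. Of the things like the part that bears rod_grip, leave any that is pink or yellow; of the rest the larger one is meant.

How it is judged:
By the outcome, as a careful person would: the job done as asked, in the order asked, and still so for the second after the job is handed in, with the robot touching nothing.
It also fails if it takes over 58 s, if anything falls off the work surface, if the arm or the gripper's body presses on something with over 40 N, if the wrist force passes 120 N, or if a joint passes its speed limit or range.

## Robot

A 6-joint arm with a two-finger parallel gripper is mounted at the origin on the work surface. World frame = base frame: x ahead of the robot, y to its left, z up, the work surface at z = 0. Lengths are in m, angles in rad, forces in N, time in s.
With the tool pointing down it reaches from about 0.375 to 0.925 m from the base axis. Payload 5.7 kg.
Tool frame: the origin (TCP) lies at the very end of the fingers, on their centre line; the grasp point (between the pads) lies 19 mm behind it; z points along the fingers, y is the line along which they close (so a half turn about z gives the same grasp; the last joint's range is limited). The gripper opens to 85 mm and grips with 20 to 120 N. Pads are 22 mm wide; open, the fingers measure 114 mm over their backs; the gripper's body (76 mm by 85 mm) begins 54 mm behind the grasp point. The pads swing forward as they close: fully open they stand 13 mm farther back than shut.
Start: joints at [-0.115, 0.359, 1.51, -0, 1.272, -0.115], TCP at [0.6, -0, 0.231] pointing down, gripper open.
Joint ranges: [-2.97, 2.97], [-1.01, 2.36], [0.21, 2.38], [-0.96, 4.11], [0.2, 2.71], [-2.98, 2.98]. Speed limits (rad/s): [2.39, 2.39, 3.14, 3.14, 3.14, 3.14].

## Interface

Orientations are given as a 3x3 rotation matrix whose columns are the frame's x, y, z axes.
In Python, from plant import sense, grab_frame, camera_params, hand_in gives the robot as it stands. The module is installed in compiled form; this text tells all that it offers.
- The arm moves only by the shell command python3 -m inch 'ROWS' [OPENING] [FORCE]. ROWS is JSON, a list of rows, each an object of numbers: "tx", "ty", "tz": the shift along the world's x, y, z in cm; "ax", "ay", "az": the turn, a rotation vector about the world's x, y, z in degrees. A call has 1 to 8 rows; each row shifts and turns the commanded pose from where the row before left it; what a row does not reach is not made up. A row lasts 1/10 s, in which the tool goes at most 50 mm and 8.59 degrees, less where a joint would pass 70% of its speed; a pose out of reach is approached as far as the arm can. A call with a gripper value outside its range is refused whole. OPENING is the closure, from -1 (fully open) to 1 (shut), so that 0 is half open, set as the call begins (- or left out, the last holds). The fingers move at their own pace and stop on an object; FORCE is the grip in N (left out, the last holds). Time passes only in rows, so rows that do not move let the fingers close. It gives the time, the measured TCP pose, the force, the opening and the grip force at its end, in the units of the state.
- sense(): the state, without advancing time (a new reading comes with each control period).
- grab_frame(name): name is "scene" or "side" or "wrist"; returns the picture (480x640x3 uint8, blue, green, red); there is no depth.
- camera_params(name): a dict with "fx", "fy", "cx", "cy" (pixels), "world_from_camera" (4x4, takes a point from camera to world coordinates). Camera axes: x right, y down, z forward; pixel columns grow to the right and rows downward; lengths in m; the calibration is good to about 2 mm. A picture is of the moment at which its call begins: read the wrist's pose just before it. camera_params takes no time and is no camera call; for the wrist camera it gives the pose at the moment of the call.
- hand_in(): hands the job in; it is judged then, once.
The state is a dict: "time": time; "joints": joint angles; "dq": joint speeds; "joint_torque": joint torques, N m; "position": TCP position; "orientation": TCP orientation; "contact_force": force on the tool from outside, world axes, zero at the start; "moment": the same for the moment, N m; "finger_gap": finger opening in m; "gripper_force": force on a finger pad.
Only numpy, scipy, OpenCV 4.12 (cv2) and the standard library are available. Lean on these libraries where they do the work, as an engineer would, in place of code of your own. Each camera call takes 0.05 s, during which the arm holds its last target. There are 200 camera calls.

## Working session

There is one attempt and no reset: what is moved stays moved. The work goes in short steps, Python scripts to look and compute and a shell command to move; the robot and the scene stay as the last step left them, time stands still between calls to the robot, and variables do not carry over. Pictures are saved under pics/ and viewed, at most 10 in all, crops included, and the job is handed in when it is done.

```bash
mkdir -p pics
python3 - <<'E'
from plant import *
import cv2,numpy as np
s=sense();print(s['time'],s['position'],s['contact_force'])
for n in("scene","side"):
    f=grab_frame(n);cv2.imwrite(f"pics/{n}0.png",f)
    p=camera_params(n);print(n,p['fx'],p['cx'],p['cy'],np.round(p['world_from_camera'],3).tolist())
E
```

```text
0.0 [5.99282475e-01 7.94787299e-05 2.30410661e-01] [ 0.65989981 -0.2556732   0.88749605]
scene 474.4804928431616 313.29825281677194 233.00299475305624 [[0.139, 0.65, -0.747, 1.366], [0.99, -0.107, 0.092, -0.108], [-0.02, -0.752, -0.659, 0.837], [0.0, 0.0, 0.0, 1.0]]
side 447.73318427604704 312.9747874941336 240.43947397453695 [[0.753, -0.36, 0.551, -0.147], [-0.658, -0.411, 0.63, -0.753], [0.0, -0.837, -0.547, 0.757], [0.0, 0.0, 0.0, 1.0]]
```

View pics/scene0.png

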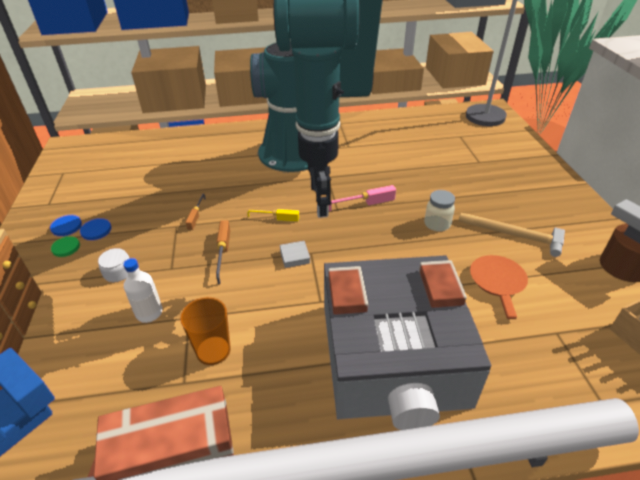

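View pics/side0.png

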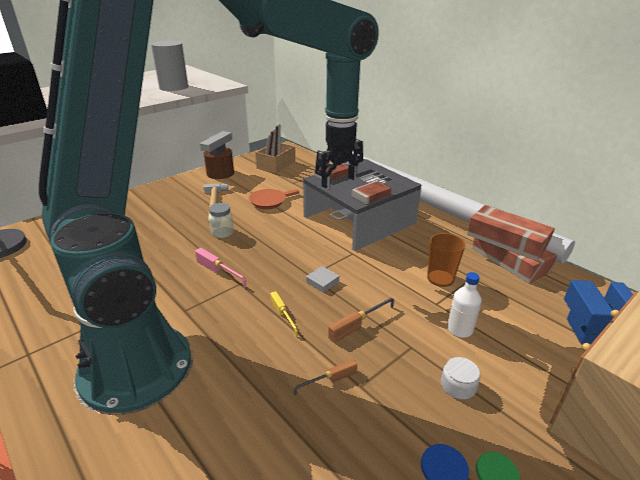

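Run:
```python
import cv2,numpy as np
a=cv2.imread('pics/side0.png');b=cv2.imread('pics/scene0.png')
A=cv2.resize(a[150:350,260:440],None,fx=3,fy=3,interpolation=cv2.INTER_CUBIC)
cv2.imwrite('pics/c1.png',A[:600])
B=cv2.resize(b[180:420,170:500],None,fx=2.4,fy=2.4,interpolation=cv2.INTER_CUBIC)
cv2.imwrite('pics/c2.png',B)
```

```text
(no output)
```

View pics/c1.png

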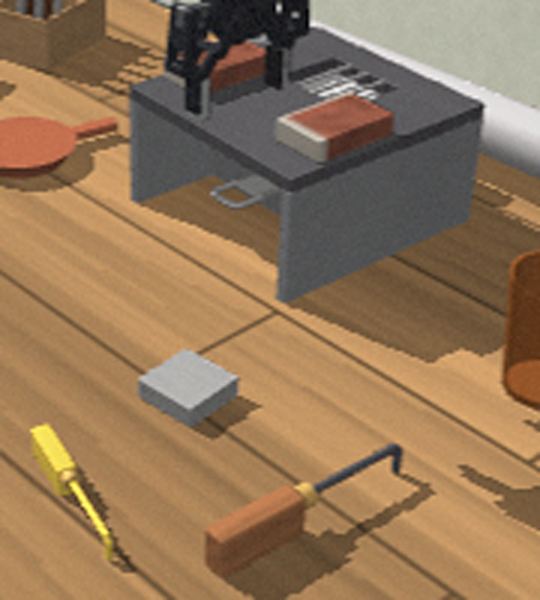

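View pics/c2.png

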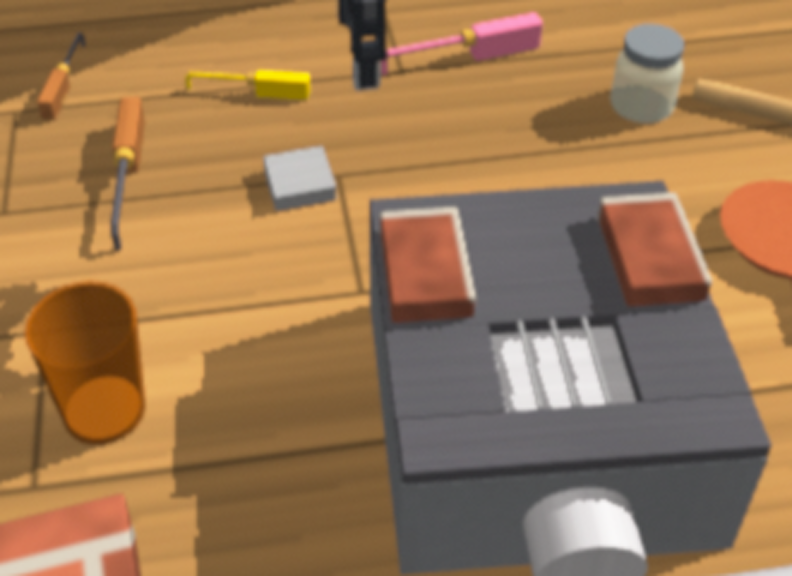

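```bash
cat > h.py <<'E'
from plant import *
import numpy as np
def onz(n,u,v,z,p=None):
    p=p or camera_params(n);T=np.array(p['world_from_camera'])
    d=T[:3,:3]@[(u-p['cx'])/p['fx'],(v-p['cy'])/p['fy'],1];o=T[:3,3]
    return o+d*(z-o[2])/d[2]
def proj(n,X,p=None):
    p=p or camera_params(n);T=np.array(p['world_from_camera'])
    c=T[:3,:3].T@(np.array(X)-T[:3,3]);return c[0]/c[2]*p['fx']+p['cx'],c[1]/c[2]*p['fy']+p['cy']
S=lambda x,y,z:np.round(onz('side',260+x/3,150+y/3,z),4)
C=lambda x,y,z:np.round(onz('scene',170+x/2.4,180+y/2.4,z),4)
E
python3 - <<'E'
from h import *
print('hearth scene',C(370,200,.141),C(663,182,.141),C(403,472,.141),C(768,441,.141))
print('hearth side',S(132,86,.141),S(288,182,.141),S(482,104,.141), S(280,300,0),S(134,200,0))
print('eye side',S(211,192,.05),S(239,207,.05),S(225,200,.05))
print('rod scene end,ferr,elbow,tip',C(131,97,.04),C(125,153,.03),C(118,238,.03),C(117,250,.0))
print('rod side: ',S(206,533,.04),S(275,484,.04),S(303,490,.04),S(308,491,.03),S(395,447,.034),S(399,472,0))
print('block',C(299,160,.022),S(189,367,.022));print('jar',C(100,410,0),'tip')
E
```

```text
hearth scene [ 0.6756 -0.002   0.141 ] [0.6945 0.2537 0.141 ] [ 0.9408 -0.021   0.141 ] [0.9556 0.2355 0.141 ]
hearth side [0.6907 0.2479 0.141 ] [ 0.6661 -0.0071  0.141 ] [ 0.9361 -0.0241  0.141 ] [0.6735 0.001  0.    ] [0.6923 0.2487 0.    ]
eye side [0.7092 0.1417 0.05  ] [0.7097 0.0996 0.05  ] [0.7087 0.1197 0.05  ]
rod scene end,ferr,elbow,tip [ 0.3748 -0.2215  0.04  ] [ 0.455  -0.2292  0.03  ] [ 0.578  -0.2355  0.03  ] [ 0.5651 -0.2411  0.    ]
rod side:  [ 0.3662 -0.2206  0.04  ] [ 0.444  -0.2165  0.04  ] [ 0.4555 -0.2358  0.04  ] [ 0.4661 -0.232   0.03  ] [ 0.5549 -0.2453  0.034 ] [ 0.5658 -0.2446 -0.    ]
block [ 0.4868 -0.0484  0.022 ] [ 0.5112 -0.0422  0.022 ]
jar [ 0.7543 -0.2541  0.    ] tip
```

```bash
python3 -m inch '[{"tx":-2.2,"ty":-2.9,"az":-1},{"tx":-2.2,"ty":-2.9,"az":-1},{"tx":-2.2,"ty":-2.9,"az":-1},{"tx":-2.2,"ty":-2.9,"az":-1},{"tx":-2.2,"ty":-2.9,"az":-1},{"tx":-2.2,"ty":-2.9,"az":-1},{"tx":-2.2,"ty":-2.9},{"tx":-2.0,"ty":-2.5,"tz":-2}]' -1
python3 -m inch '[{"tz":-2},{}]'
python3 - <<'E'
from h import *
import cv2
s=sense();p=camera_params('wrist');f=grab_frame('wrist');cv2.imwrite('pics/w1.png',f)
print(s['time'],s['position'],np.round(s['orientation'],3).tolist(),s['contact_force'])
print(p['fx'],np.round(p['world_from_camera'],4).tolist())
R=np.array([.9939,-.11])
for z,X in((.03,R*.05),(.03,R*.1),(0,R*.14),(.04,R*-.055)): print(proj('wrist',[.4263+X[0],-.2276+X[1],z],p))
E
```

```text
0.1 [5.99383408e-01 4.80307974e-05 2.30537984e-01] [[0.0, 1.0, -0.002], [1.0, -0.0, 0.0], [0.0, -0.002, -1.0]] [-0.39576501 -0.26990996  0.60017685]
364.82317160293616 [[1.0, 0.0005, -0.0015, 0.5998], [-0.0, -0.9498, -0.3128, 0.0796], [-0.0016, 0.3128, -0.9498, 0.3726], [0.0, 0.0, 0.0, 1.0]]
(np.float64(209.58884531093668), np.float64(398.35438836130646))
(np.float64(252.65391433055507), np.float64(402.2260784324894))
(np.float64(288.7172409153679), np.float64(387.09469943909323))
(np.float64(113.46502188987859), np.float64(396.49963090378185))schema error: expected keys tx, ty, tz, ax, ay, az
schema error: expected keys tx, ty, tz, ax, ay, az
```

View pics/w1.png

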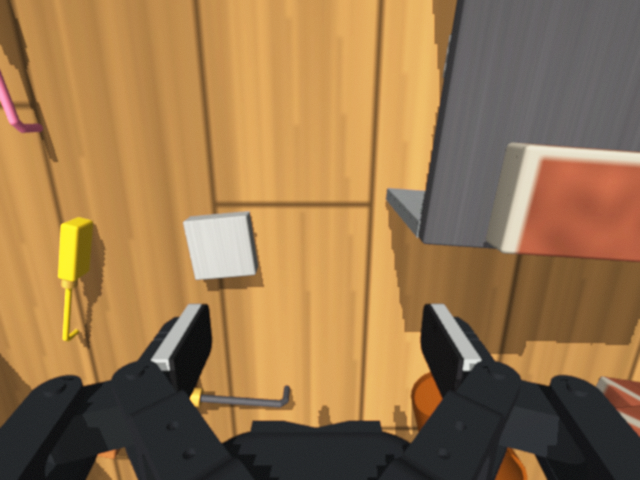

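```bash
python3 -m inch '[{"tx":-2.2,"ty":-2.9,"tz":0,"ax":0,"ay":0,"az":8},{"tx":-2.2,"ty":-2.9,"tz":0,"ax":0,"ay":0,"az":8},{"tx":-2.2,"ty":-2.9,"tz":0,"ax":0,"ay":0,"az":8},{"tx":-2.2,"ty":-2.9,"tz":0,"ax":0,"ay":0,"az":8},{"tx":-2.2,"ty":-2.9,"tz":0,"ax":0,"ay":0,"az":8},{"tx":-2.2,"ty":-2.9,"tz":0,"ax":0,"ay":0,"az":8},{"tx":-2.2,"ty":-2.9,"tz":0,"ax":0,"ay":0,"az":8},{"tx":-1.9,"ty":-2.5,"tz":0,"ax":0,"ay":0,"az":8}]' -1
python3 -m inch '[{"tx":0,"ty":0,"tz":-2,"ax":0,"ay":0,"az":8},{"tx":0,"ty":0,"tz":-2,"ax":0,"ay":0,"az":8},{"tx":0,"ty":0,"tz":-2,"ax":0,"ay":0,"az":3.7},{"tx":0,"ty":0,"tz":0,"ax":0,"ay":0,"az":0}]'
python3 - <<'E'
from h import *
import cv2
s=sense();p=camera_params('wrist');f=grab_frame('wrist');cv2.imwrite('pics/w2.png',f)
print(s['time'],s['position'],np.round(s['orientation'],3).tolist(),s['contact_force'])
R=np.array([.9939,-.11])
for z,X in((.04,R*-.055),(.04,R*.03),(.03,R*.1),(0,R*.14)): print(proj('wrist',[.4263+X[0],-.2276+X[1],z],p))
E
```

```text
time: 0.95
position: [0.4256, -0.2291, 0.2311]
orientation: [[-0.901, 0.434, -0.0], [0.434, 0.901, -0.0], [0.0, -0.0, -1.0]]
contact_force: [0.3, -1.3, -0.2]
finger_gap: 0.0856
gripper_force: 0.0
time: 1.35
position: [0.425, -0.2268, 0.169]
orientation: [[-0.994, 0.11, -0.004], [0.11, 0.994, 0.003], [0.005, 0.003, -1.0]]
contact_force: [-0.1, -0.0, 0.5]
finger_gap: 0.0855
gripper_force: 0.0
1.35 [ 0.42496891 -0.22678114  0.16897852] [[-0.994, 0.11, -0.004], [0.11, 0.994, 0.003], [0.005, 0.003, -1.0]] [-0.07316569 -0.01128023  0.47030187]
(np.float64(315.47738884633924), np.float64(153.68370842414612))
(np.float64(315.4778886323055), np.float64(261.8593919867974))
(np.float64(315.46010322525734), np.float64(330.88983885333505))
(np.float64(315.4139979630235), np.float64(348.95195226189867))
```

View pics/w2.png

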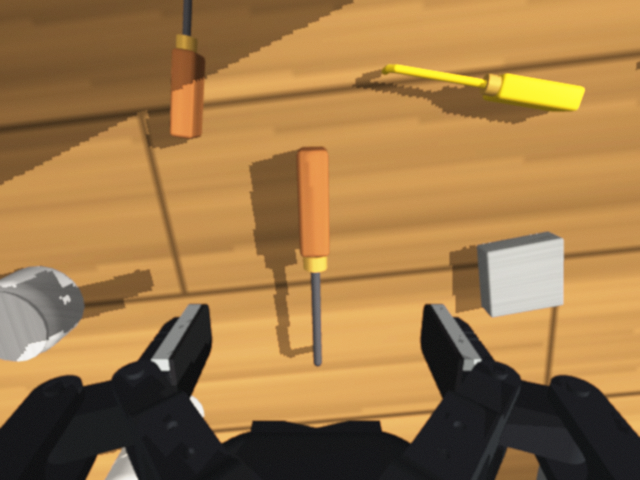

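Run:
```python
from h import *
p=camera_params('wrist')
for u,v,z in((313,149,.04),(315,256,.04),(315,270,.034),(318,366,.03),(318,366,.034),(318,366,0)): print(u,v,z,onz('wrist',u,v,z,p))
R=np.array([.9939,-.11])
for x,z in((.14,0),(.144,.034),(.144,.03)):print(proj('wrist',[.4263+R[0]*x,-.2276+R[1]*x,z],p))
```

```text
313 149 0.04 [ 0.36936287 -0.22356734  0.04      ]
315 256 0.04 [ 0.45273281 -0.2315102   0.04      ]
315 270 0.034 [ 0.46743645 -0.23317436  0.034     ]
318 366 0.03 [ 0.56509946 -0.2414162   0.03      ]
318 366 0.034 [ 0.56200758 -0.24110378  0.034     ]
318 366 0 [ 5.88288556e-01 -2.43759334e-01 -5.55111512e-17]
(np.float64(316.25292374963675), np.float64(346.91044190859714))
(np.float64(316.35310308888097), np.float64(372.987405992975))
(np.float64(316.3408950617541), np.float64(370.095080555907))
```

```bash
python3 -m inch '[{"tx":-0.3,"ty":-0.15,"tz":-4,"ax":0,"ay":0,"az":1},{"tx":0,"ty":0,"tz":-4,"ax":0,"ay":0,"az":0},{"tx":0,"ty":0,"tz":-4,"ax":0,"ay":0,"az":0},{"tx":0,"ty":0,"tz":-3,"ax":0,"ay":0,"az":0},{"tx":0,"ty":0,"tz":-1,"ax":0,"ay":0,"az":0},{"tx":0,"ty":0,"tz":0,"ax":0,"ay":0,"az":0}]' -1
python3 - <<'E'
from h import *
s=sense();print(s['position'],np.round(s['orientation'],3).tolist(),s['contact_force'])
E
```

```text
time: 2.0
position: [0.424, -0.2294, 0.0109]
orientation: [[-0.996, 0.093, -0.001], [0.093, 0.996, 0.001], [0.001, 0.001, -1.0]]
contact_force: [0.3, -1.0, 0.0]
finger_gap: 0.0857
gripper_force: 0.0
[ 0.42396937 -0.22939254  0.01094069] [[-0.996, 0.093, -0.001], [0.093, 0.996, 0.001], [0.001, 0.001, -1.0]] [ 0.32087304 -1.02711597  0.03573652]
```

```bash
python3 -m inch '[{"tx":-0.1,"ty":0.1,"tz":-0.7,"ax":0,"ay":0,"az":0},{"tx":0,"ty":0,"tz":0,"ax":0,"ay":0,"az":0}]' -1
python3 -m inch '[{"tx":0,"ty":0,"tz":0,"ax":0,"ay":0,"az":0},{"tx":0,"ty":0,"tz":0,"ax":0,"ay":0,"az":0},{"tx":0,"ty":0,"tz":0,"ax":0,"ay":0,"az":0},{"tx":0,"ty":0,"tz":0,"ax":0,"ay":0,"az":0},{"tx":0,"ty":0,"tz":0,"ax":0,"ay":0,"az":0},{"tx":0,"ty":0,"tz":0,"ax":0,"ay":0,"az":0},{"tx":0,"ty":0,"tz":0,"ax":0,"ay":0,"az":0},{"tx":0,"ty":0,"tz":0,"ax":0,"ay":0,"az":0}]' 1 70
```

```text
time: 2.2
position: [0.4236, -0.2289, 0.0051]
orientation: [[-0.996, 0.093, 0.001], [0.093, 0.996, -0.001], [-0.001, -0.001, -1.0]]
contact_force: [0.0, 0.7, 0.4]
finger_gap: 0.0856
gripper_force: 0.0
time: 3.0
position: [0.4232, -0.2287, 0.0047]
orientation: [[-0.996, 0.092, 0.0], [0.092, 0.996, -0.0], [-0.001, -0.0, -1.0]]
contact_force: [-0.7, 0.7, 5.6]
finger_gap: 0.0229
gripper_force: 68.9
```

```bash
python3 - <<'E'
from h import *
print('jar',C(645,120,0),C(653,45,.09), onz('side',221,235,0),onz('side',220,208,.09))
print('hammer head',onz('scene',558,245,.0),onz('scene',462,218,.01))
E
python3 -m inch '[{"tx":0,"ty":0,"tz":1,"ax":0,"ay":0,"az":0},{"tx":0,"ty":0,"tz":3,"ax":0,"ay":0,"az":0},{"tx":0,"ty":0,"tz":4,"ax":0,"ay":0,"az":0.5},{"tx":0,"ty":0,"tz":2,"ax":0,"ay":0,"az":0.5},{"tx":0,"ty":0,"tz":0,"ax":0,"ay":0,"az":0}]'
```

```text
jar [0.4602 0.3416 0.    ] [0.4409 0.3429 0.09  ] [0.41930733 0.33441721 0.        ] [0.43132506 0.34080786 0.09      ]
hammer head [0.56581855 0.62116665 0.        ] [0.43344081 0.41474903 0.01      ]
time: 3.5
position: [0.4248, -0.2298, 0.1074]
orientation: [[-0.997, 0.075, 0.005], [0.075, 0.997, -0.004], [-0.005, -0.003, -1.0]]
contact_force: [-0.2, -0.1, -1.1]
finger_gap: 0.0231
gripper_force: 68.7
```

```bash
python3 -m inch '[{"tx":1,"ty":4,"tz":0,"ax":0,"ay":0,"az":0},{"tx":1,"ty":4.6,"tz":0,"ax":0,"ay":0,"az":0},{"tx":1,"ty":4.6,"tz":0,"ax":0,"ay":0,"az":0},{"tx":1,"ty":4.6,"tz":0,"ax":0,"ay":0,"az":0},{"tx":1,"ty":4.6,"tz":0,"ax":0,"ay":0,"az":0},{"tx":1,"ty":4.6,"tz":0,"ax":0,"ay":0,"az":0},{"tx":1,"ty":4.6,"tz":-1,"ax":0,"ay":0,"az":0},{"tx":1,"ty":4.6,"tz":-1,"ax":0,"ay":0,"az":0}]'
python3 -m inch '[{"tx":0,"ty":0.4,"tz":-1,"ax":0,"ay":0,"az":0},{"tx":0,"ty":0,"tz":0,"ax":0,"ay":0,"az":0},{"tx":0,"ty":0,"tz":0,"ax":0,"ay":0,"az":0}]'
python3 - <<'E'
from h import *
import cv2
s=sense();f=grab_frame('side');g=grab_frame('scene')
print(s['position'],np.round(s['orientation'],3).tolist(),s['contact_force'])
cv2.imwrite('pics/s3.png',cv2.resize(f[120:270,230:440],None,fx=3.5,fy=3.5,interpolation=cv2.INTER_CUBIC))
cv2.imwrite('pics/f3.png',g)
E
```

```text
time: 4.3
position: [0.5024, 0.1354, 0.0833]
orientation: [[-0.997, 0.075, -0.001], [0.075, 0.997, -0.0], [0.001, -0.0, -1.0]]
contact_force: [0.1, 0.1, -1.0]
finger_gap: 0.0231
gripper_force: 69.0
time: 4.6
position: [0.5016, 0.1366, 0.0734]
orientation: [[-0.997, 0.075, -0.003], [0.075, 0.997, -0.001], [0.003, -0.001, -1.0]]
contact_force: [0.0, 0.2, -1.8]
finger_gap: 0.0227
gripper_force: 69.2
[0.50155578 0.13657589 0.07340959] [[-0.997, 0.075, -0.003], [0.075, 0.997, -0.001], [0.003, -0.001, -1.0]] [ 0.02619292  0.20482161 -1.75792677]
```

View pics/s3.png

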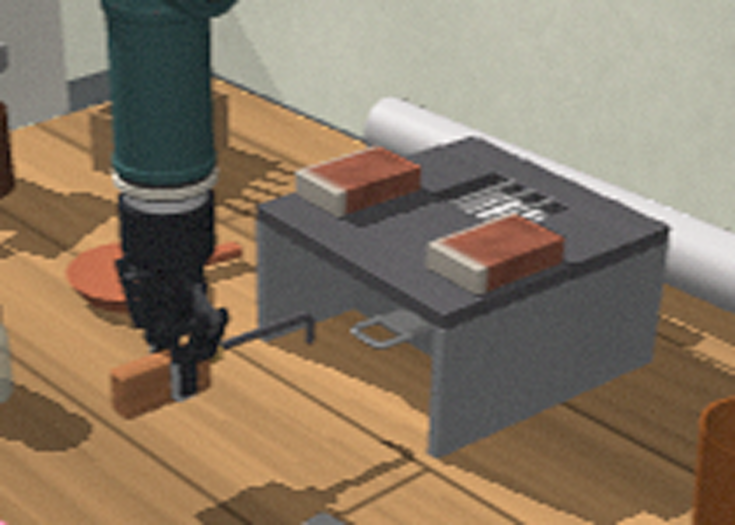

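Run:
```python
from h import *
Q=lambda x,y,z:np.round(onz('side',230+x/3.5,120+y/3.5,z),4)
print('tip',Q(312,341,.070),'elbow',Q(308,318,.103),'pred',.5016+.1396,.1366-.0105)
print('eye L',Q(352,329,.05),'front',Q(379,348,.05),'mid front',Q(365,339,.05),'open ctr',Q(381,332,.05))
```

```text
tip [0.645  0.1235 0.07  ] elbow [0.6303 0.1125 0.103 ] pred 0.6412 0.1261
eye L [0.7098 0.1412 0.05  ] front [0.7046 0.1006 0.05  ] mid front [0.7062 0.1203 0.05  ] open ctr [0.7258 0.12   0.05  ]
```

```bash
python3 -m inch '[{"tx":2,"ty":-0.1,"tz":0,"ax":0,"ay":0,"az":0},{"tx":2,"ty":-0.1,"tz":0,"ax":0,"ay":0,"az":0},{"tx":2,"ty":-0.1,"tz":0,"ax":0,"ay":0,"az":0},{"tx":1.5,"ty":-0.1,"tz":0,"ax":0,"ay":0,"az":0},{"tx":0.8,"ty":-0.1,"tz":0,"ax":0,"ay":0,"az":0},{"tx":0,"ty":0,"tz":0,"ax":0,"ay":0,"az":0},{"tx":0,"ty":0,"tz":0,"ax":0,"ay":0,"az":0}]'
python3 -m inch '[{"tx":0,"ty":0,"tz":-0.6,"ax":0,"ay":0,"az":0},{"tx":0,"ty":0,"tz":-0.5,"ax":0,"ay":0,"az":0},{"tx":0,"ty":0,"tz":-0.3,"ax":0,"ay":0,"az":0},{"tx":0,"ty":0,"tz":-0.3,"ax":0,"ay":0,"az":0},{"tx":0,"ty":0,"tz":-0.3,"ax":0,"ay":0,"az":0},{"tx":0,"ty":0,"tz":0,"ax":0,"ay":0,"az":0}]'
```

```text
time: 5.4
position: [0.585, 0.1318, 0.0742]
orientation: [[-0.997, 0.076, -0.001], [0.076, 0.997, -0.0], [0.001, -0.0, -1.0]]
contact_force: [-1.4, 0.1, -1.4]
finger_gap: 0.0229
gripper_force: 69.2
time: 6.0
position: [0.5856, 0.1325, 0.0537]
orientation: [[-0.997, 0.075, -0.001], [0.075, 0.997, -0.0], [0.001, -0.0, -1.0]]
contact_force: [-0.2, -0.3, -1.1]
finger_gap: 0.0233
gripper_force: 69.2
```

Tip is near z=0.050 with no contact; lower further.

```bash
python3 -m inch '[{"tx":0,"ty":0,"tz":-0.3,"ax":0,"ay":0,"az":0},{"tx":0,"ty":0,"tz":-0.3,"ax":0,"ay":0,"az":0},{"tx":0,"ty":0,"tz":-0.3,"ax":0,"ay":0,"az":0},{"tx":0,"ty":0,"tz":-0.3,"ax":0,"ay":0,"az":0},{"tx":0,"ty":0,"tz":-0.3,"ax":0,"ay":0,"az":0},{"tx":0,"ty":0,"tz":0,"ax":0,"ay":0,"az":0}]'
python3 - <<'E'
from h import *
import cv2
f=grab_frame('side')
cv2.imwrite('pics/s4.png',cv2.resize(f[150:250,270:410],None,fx=5,fy=5,interpolation=cv2.INTER_CUBIC))
E
```

```text
time: 6.6
position: [0.5856, 0.1324, 0.0388]
orientation: [[-0.997, 0.075, -0.001], [0.075, 0.997, -0.0], [0.001, -0.0, -1.0]]
contact_force: [0.0, -0.5, -1.0]
finger_gap: 0.0236
gripper_force: 69.2
```

View pics/s4.png

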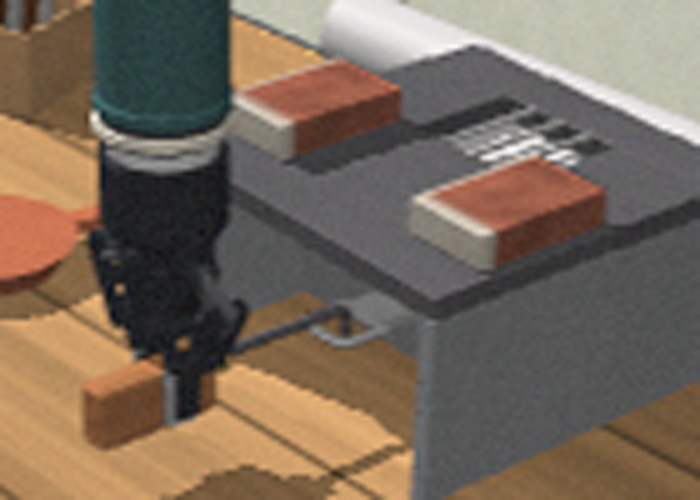

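```bash
python3 -m inch '[{"tx":-0.5,"ty":0.04,"tz":0,"ax":0,"ay":0,"az":0},{"tx":-0.6,"ty":0.04,"tz":0,"ax":0,"ay":0,"az":0},{"tx":-0.6,"ty":0.04,"tz":0,"ax":0,"ay":0,"az":0},{"tx":-0.6,"ty":0.04,"tz":0,"ax":0,"ay":0,"az":0},{"tx":-0.6,"ty":0.05,"tz":0,"ax":0,"ay":0,"az":0},{"tx":-0.6,"ty":0.05,"tz":0,"ax":0,"ay":0,"az":0}]'
python3 -m inch '[{"tx":-0.6,"ty":0.04,"tz":0,"ax":0,"ay":0,"az":0},{"tx":-0.6,"ty":0.04,"tz":0,"ax":0,"ay":0,"az":0},{"tx":-0.6,"ty":0.05,"tz":0,"ax":0,"ay":0,"az":0},{"tx":-0.6,"ty":0.04,"tz":0,"ax":0,"ay":0,"az":0}]'
```

```text
time: 7.25
position: [0.5513, 0.1351, 0.0396]
orientation: [[-0.997, 0.075, 0.002], [0.075, 0.997, -0.0], [-0.002, 0.0, -1.0]]
contact_force: [5.0, -1.5, -3.0]
finger_gap: 0.0231
gripper_force: 69.0
time: 7.65
position: [0.5267, 0.1368, 0.0394]
orientation: [[-0.997, 0.075, 0.001], [0.075, 0.997, -0.0], [-0.001, -0.0, -1.0]]
contact_force: [3.5, -0.2, -1.8]
finger_gap: 0.0233
gripper_force: 69.1
```

```bash
python3 -m inch '[{"tx":-0.5,"ty":0.04,"tz":0,"ax":0,"ay":0,"az":0},{"tx":-0.5,"ty":0.04,"tz":0,"ax":0,"ay":0,"az":0},{"tx":-0.4,"ty":0.03,"tz":0,"ax":0,"ay":0,"az":0},{"tx":-0.3,"ty":0.02,"tz":0,"ax":0,"ay":0,"az":0}]'
python3 -m inch '[{"tx":-0.3,"ty":0.02,"tz":0,"ax":0,"ay":0,"az":0},{"tx":-0.2,"ty":0.01,"tz":0,"ax":0,"ay":0,"az":0},{"tx":-0.2,"ty":0.01,"tz":0,"ax":0,"ay":0,"az":0}]'
```

```text
time: 8.05
position: [0.5096, 0.1381, 0.0393]
orientation: [[-0.997, 0.075, -0.0], [0.075, 0.997, -0.0], [0.0, -0.0, -1.0]]
contact_force: [4.3, -1.3, -1.2]
finger_gap: 0.0236
gripper_force: 69.2
time: 8.35
position: [0.5029, 0.1385, 0.0393]
orientation: [[-0.997, 0.075, 0.0], [0.075, 0.997, -0.0], [-0.0, -0.0, -1.0]]
contact_force: [4.0, -1.1, -0.6]
finger_gap: 0.0229
gripper_force: 69.2
```

```bash
for i in 1; do python3 -m inch '[{"tx":-0.2,"ty":0.015,"tz":0,"ax":0,"ay":0,"az":0},{"tx":-0.1,"ty":0.01,"tz":0,"ax":0,"ay":0,"az":0}]'; done
python3 -m inch '[{"tx":-0.1,"ty":0.01,"tz":0,"ax":0,"ay":0,"az":0},{"tx":-0.1,"ty":0.01,"tz":0,"ax":0,"ay":0,"az":0}]'
python3 -m inch '[{"tx":-0.1,"ty":0.01,"tz":0,"ax":0,"ay":0,"az":0},{"tx":-0.1,"ty":0.01,"tz":0,"ax":0,"ay":0,"az":0}]'
```

```text
time: 8.55
position: [0.4997, 0.1388, 0.0393]
orientation: [[-0.997, 0.075, -0.0], [0.075, 0.997, -0.0], [0.0, -0.0, -1.0]]
contact_force: [4.3, -1.9, -0.6]
finger_gap: 0.0234
gripper_force: 69.2
time: 8.75
position: [0.4979, 0.1389, 0.0393]
orientation: [[-0.997, 0.075, -0.0], [0.075, 0.997, -0.0], [0.0, -0.0, -1.0]]
contact_force: [3.4, -0.6, -1.2]
finger_gap: 0.0232
gripper_force: 69.2
time: 8.95
position: [0.4964, 0.1391, 0.0393]
orientation: [[-0.997, 0.075, 0.001], [0.075, 0.997, -0.0], [-0.001, -0.0, -1.0]]
contact_force: [6.1, -1.3, -3.1]
finger_gap: 0.0234
gripper_force: 69.2
```

```bash
python3 -m inch '[{"tx":-0.05,"ty":0.005,"tz":0,"ax":0,"ay":0,"az":0},{"tx":0,"ty":0,"tz":0,"ax":0,"ay":0,"az":0}]' | egrep 'pos|con'
python3 -m inch '[{"tx":-0.05,"ty":0.005,"tz":0,"ax":0,"ay":0,"az":0},{"tx":0,"ty":0,"tz":0,"ax":0,"ay":0,"az":0}]'| egrep 'pos|con'
```

```text
position: [0.4964, 0.1392, 0.0394]
contact_force: [6.3, -1.9, -2.8]
position: [0.4964, 0.1392, 0.0395]
contact_force: [7.2, -2.5, -3.8]
```

```bash
python3 -m inch '[{"tx":-0.1,"ty":0.01,"tz":0,"ax":0,"ay":0,"az":0},{"tx":-0.1,"ty":0.01,"tz":0,"ax":0,"ay":0,"az":0},{"tx":0,"ty":0,"tz":0,"ax":0,"ay":0,"az":0}]' | egrep 'pos|con|orien'
python3 - <<'E'
from h import *
import cv2
f=grab_frame('side');g=grab_frame('scene')
a=cv2.resize(f[150:250,260:390],(780,600),interpolation=cv2.INTER_CUBIC)[:, :400]
b=cv2.resize(g[240:400,310:500],(475,400),interpolation=cv2.INTER_CUBIC)
o=np.zeros((600,800,3),np.uint8);o[:,:400]=cv2.resize(f[150:250,270:337],(400,600),interpolation=cv2.INTER_CUBIC);o[:400,400:]=cv2.resize(g[240:400,330:490],(400,400),interpolation=cv2.INTER_CUBIC)
cv2.imwrite('pics/s5.png',o)
E
```

```text
position: [0.4963, 0.1394, 0.0397]
orientation: [[-0.997, 0.075, 0.006], [0.075, 0.997, 0.0], [-0.006, 0.001, -1.0]]
contact_force: [12.2, -3.9, -6.1]
```

View pics/s5.png

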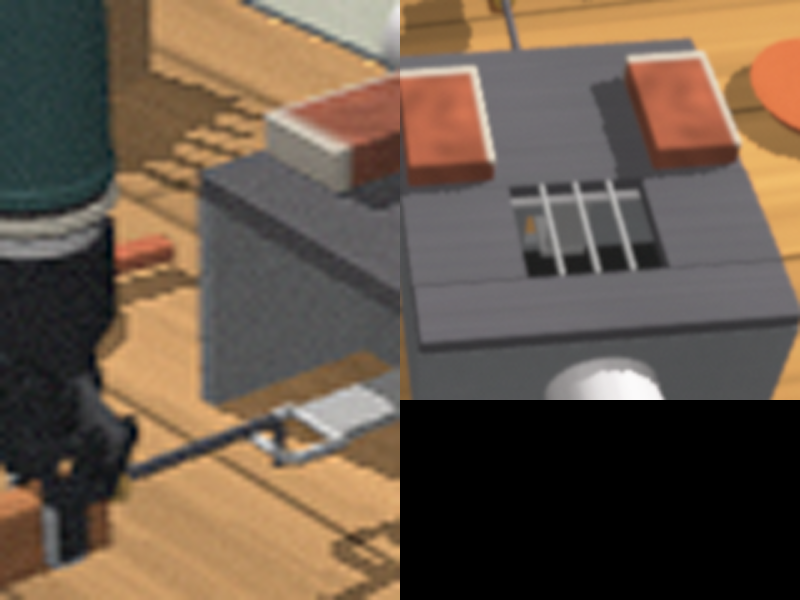

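```bash
python3 -m inch '[{"tx":0.3,"ty":-0.03,"tz":0,"ax":0,"ay":0,"az":0},{"tx":0.3,"ty":-0.03,"tz":0,"ax":0,"ay":0,"az":0},{"tx":0.3,"ty":-0.02,"tz":0,"ax":0,"ay":0,"az":0},{"tx":0.1,"ty":0,"tz":0,"ax":0,"ay":0,"az":0},{"tx":0,"ty":0,"tz":0,"ax":0,"ay":0,"az":0}]' | egrep 'pos|con|orien'
python3 -m inch '[{"tx":0,"ty":0,"tz":0.4,"ax":0,"ay":0,"az":0},{"tx":0,"ty":0,"tz":0.5,"ax":0,"ay":0,"az":0},{"tx":0,"ty":0,"tz":0.5,"ax":0,"ay":0,"az":0}]' | egrep 'pos|con|orien'
```

```text
position: [0.5022, 0.1386, 0.039]
orientation: [[-0.997, 0.075, -0.002], [0.075, 0.997, -0.0], [0.002, -0.0, -1.0]]
contact_force: [-0.7, -1.0, -2.0]
position: [0.5028, 0.1386, 0.0537]
orientation: [[-0.997, 0.075, -0.0], [0.075, 0.997, -0.0], [0.0, -0.0, -1.0]]
contact_force: [1.2, 0.8, -1.1]
```

```bash
python3 -m inch '[{"tx":0,"ty":0,"tz":1,"ax":0,"ay":0,"az":0},{"tx":0,"ty":0,"tz":2,"ax":0,"ay":0,"az":0},{"tx":0,"ty":0,"tz":2,"ax":0,"ay":0,"az":0},{"tx":-2,"ty":0,"tz":0.5,"ax":0,"ay":0,"az":0},{"tx":-2,"ty":-2,"tz":0,"ax":0,"ay":0,"az":0},{"tx":-1.6,"ty":-4,"tz":0,"ax":0,"ay":0,"az":0},{"tx":-1.4,"ty":-4.5,"tz":0,"ax":0,"ay":0,"az":0},{"tx":-0.8,"ty":-4.5,"tz":0,"ax":0,"ay":0,"az":0}]' | egrep 'pos|con|orien'
python3 -m inch '[{"tx":0,"ty":-4.5,"tz":0,"ax":0,"ay":0,"az":0},{"tx":0,"ty":-4.5,"tz":0,"ax":0,"ay":0,"az":0},{"tx":0,"ty":-4.5,"tz":0,"ax":0,"ay":0,"az":0},{"tx":0,"ty":-4.5,"tz":0,"ax":0,"ay":0,"az":0},{"tx":0,"ty":-3.7,"tz":0,"ax":0,"ay":0,"az":0},{"tx":0,"ty":0,"tz":-4,"ax":0,"ay":0,"az":0},{"tx":0,"ty":0,"tz":-4,"ax":0,"ay":0,"az":0},{"tx":0,"ty":0,"tz":0,"ax":0,"ay":0,"az":0}]' | egrep 'pos|con|orien'
```

```text
position: [0.4235, -0.0122, 0.109]
orientation: [[-0.997, 0.073, 0.0], [0.073, 0.997, -0.0], [-0.0, -0.0, -1.0]]
contact_force: [1.0, -0.3, -0.8]
position: [0.4219, -0.2267, 0.0253]
orientation: [[-0.997, 0.076, -0.007], [0.076, 0.997, 0.005], [0.007, 0.004, -1.0]]
contact_force: [-0.6, 0.7, -0.3]
```

```bash
python3 -m inch '[{"tx":0,"ty":0,"tz":-0.7,"ax":0,"ay":0,"az":0},{"tx":0,"ty":0,"tz":-0.5,"ax":0,"ay":0,"az":0},{"tx":0,"ty":0,"tz":-0.3,"ax":0,"ay":0,"az":0},{"tx":0,"ty":0,"tz":-0.2,"ax":0,"ay":0,"az":0},{"tx":0,"ty":0,"tz":0,"ax":0,"ay":0,"az":0}]' | egrep 'pos|con|orien'
python3 -m inch '[{"tx":0,"ty":0,"tz":-0.1,"ax":0,"ay":0,"az":0},{"tx":0,"ty":0,"tz":-0.1,"ax":0,"ay":0,"az":0},{"tx":0,"ty":0,"tz":0,"ax":0,"ay":0,"az":0}]' | egrep 'pos|con|orien'
```

```text
position: [0.4254, -0.2284, 0.0118]
orientation: [[-0.997, 0.075, 0.001], [0.075, 0.997, -0.001], [-0.001, -0.001, -1.0]]
contact_force: [-0.2, -0.7, -1.4]
position: [0.425, -0.2284, 0.0093]
orientation: [[-0.997, 0.075, -0.0], [0.075, 0.997, -0.0], [-0.0, -0.0, -1.0]]
contact_force: [-0.3, 0.5, -1.3]
```

```bash
python3 -m inch '[{"tx":0,"ty":0,"tz":-0.2,"ax":0,"ay":0,"az":0},{"tx":0,"ty":0,"tz":-0.1,"ax":0,"ay":0,"az":0},{"tx":0,"ty":0,"tz":0,"ax":0,"ay":0,"az":0}]' | egrep 'pos|con|orien'
python3 -m inch '[{"tx":0,"ty":0,"tz":-0.1,"ax":0,"ay":0,"az":0},{"tx":0,"ty":0,"tz":0,"ax":0,"ay":0,"az":0}]' | egrep 'pos|con|orien'
```

```text
position: [0.4248, -0.2283, 0.006]
orientation: [[-0.997, 0.075, -0.0], [0.075, 0.997, 0.0], [0.0, 0.0, -1.0]]
contact_force: [0.9, 0.1, -1.8]
position: [0.4249, -0.2283, 0.0051]
orientation: [[-0.997, 0.075, -0.0], [0.075, 0.997, -0.0], [0.0, -0.0, -1.0]]
contact_force: [-0.0, -0.3, -1.5]
```

```bash
python3 -m inch '[{"tx":0,"ty":0,"tz":-0.1,"ax":0,"ay":0,"az":0},{"tx":0,"ty":0,"tz":0,"ax":0,"ay":0,"az":0}]' | egrep 'pos|con|orien'
python3 -m inch '[{"tx":0,"ty":0,"tz":-0.05,"ax":0,"ay":0,"az":0},{"tx":0,"ty":0,"tz":0,"ax":0,"ay":0,"az":0}]' | egrep 'pos|con|orien'
```

```text
position: [0.425, -0.2284, 0.0047]
orientation: [[-0.997, 0.075, 0.0], [0.075, 0.997, -0.0], [-0.0, -0.0, -1.0]]
contact_force: [-1.7, 1.5, 5.2]
position: [0.425, -0.2284, 0.0047]
orientation: [[-0.997, 0.075, 0.0], [0.075, 0.997, -0.0], [-0.0, -0.0, -1.0]]
contact_force: [-2.8, 1.7, 11.8]
```

```bash
python3 -m inch '[{"tx":0,"ty":0,"tz":0.08,"ax":0,"ay":0,"az":0},{"tx":0,"ty":0,"tz":0,"ax":0,"ay":0,"az":0}]' | egrep 'pos|con|orien'
python3 -m inch '[{"tx":0,"ty":0,"tz":0,"ax":0,"ay":0,"az":0},{"tx":0,"ty":0,"tz":0,"ax":0,"ay":0,"az":0},{"tx":0,"ty":0,"tz":0,"ax":0,"ay":0,"az":0},{"tx":0,"ty":0,"tz":0,"ax":0,"ay":0,"az":0},{"tx":0,"ty":0,"tz":0,"ax":0,"ay":0,"az":0},{"tx":0,"ty":0,"tz":0,"ax":0,"ay":0,"az":0}]' -1 | egrep 'pos|con|gap'
python3 -m inch '[{"tx":0,"ty":0,"tz":1,"ax":0,"ay":0,"az":0},{"tx":0,"ty":0,"tz":3,"ax":0,"ay":0,"az":0},{"tx":0,"ty":0,"tz":4,"ax":0,"ay":0,"az":0},{"tx":0,"ty":0,"tz":4,"ax":0,"ay":0,"az":0},{"tx":0,"ty":0,"tz":4,"ax":0,"ay":0,"az":0},{"tx":0,"ty":0,"tz":4,"ax":0,"ay":0,"az":0},{"tx":0,"ty":0,"tz":0,"ax":0,"ay":0,"az":0},{"tx":0,"ty":0,"tz":0,"ax":0,"ay":0,"az":0}]' | egrep 'time|pos|con|gap'
python3 - <<'E'
from h import *
import cv2
cv2.imwrite('pics/s6.png',grab_frame('side'))
E
```

```text
position: [0.4251, -0.2285, 0.0047]
orientation: [[-0.997, 0.075, 0.0], [0.075, 0.997, -0.0], [-0.0, -0.0, -1.0]]
contact_force: [-0.9, -0.1, 5.6]
position: [0.425, -0.2284, 0.0046]
contact_force: [0.5, 0.4, 0.2]
finger_gap: 0.0856
time: 15.45
position: [0.4254, -0.2287, 0.206]
contact_force: [-0.1, 0.4, 0.3]
finger_gap: 0.0856
```

View pics/s6.png

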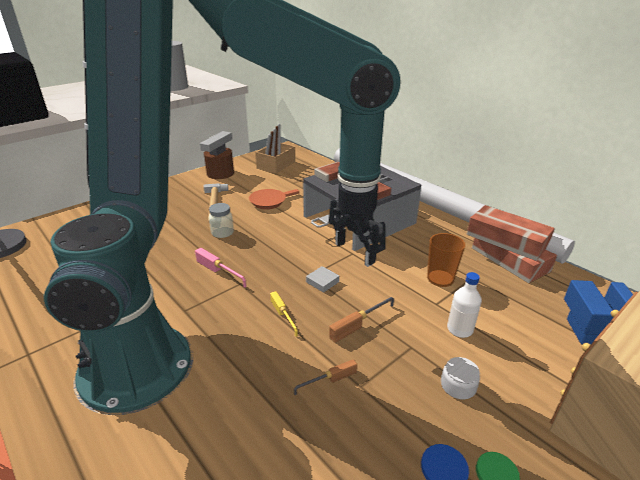

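The picture shows the rod lying flat at handle (347,325) and hook (391,302). The eye is still drawn out at (320,222), and everything else is where it was.

```bash
python3 -c "
from plant import hand_in;print(hand_in())"
```

```text
the job is handed in; nothing more can be done
None
```

The damper is pulled open to its stop and left open; the rod is unhooked and lies flat on the bench with the gripper clear, and the job was handed in at about 15.5 s with pull forces up to about 13 N.

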